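# Take the pressure cap off a bench chiller's coolant tank

### The arm

A 6-joint arm with a two-finger parallel gripper is mounted at the origin on the work surface. World frame = base frame: x ahead of the robot, y to its left, z up, the work surface at z = 0. Lengths are in mm, angles in rad, forces in N, time in s.
With the tool pointing down it reaches from about 350 to 775 mm from the base axis. Payload 7.3 kg.
Tool frame: the origin (TCP) lies between the finger pads; the fingertips stand 22 mm ahead of it and the grasp point (between the pads) lies 3 mm ahead of it; z points along the fingers, x is the direction in which the jaws open and shut, and the axes are right-handed (so a half turn about z gives the same grasp; the last joint's range is limited). The gripper opens to 92 mm and grips with 3 to 60 N. Pads are 19 mm wide; open, the fingers measure 130 mm over their backs; the gripper's body (75 mm by 190 mm) begins 47 mm behind the grasp point.
Start: joints at [-1.37, 0.342, 1.524, -0, 1.275, -0.146], TCP at [178.465, -493.754, 248.741] pointing down, gripper open.
Joint ranges: [-2.53, 2.53], [-0.77, 2.02], [0.04, 2.7], [-1, 4.14], [0.28, 2.66], [-3.11, 3.11]. Speed limits (rad/s): [2.57, 2.57, 3.14, 3.14, 3.14, 3.14].

### API

Orientations are given as [roll, pitch, yaw] about the fixed x, y, z axes, in that order (R = Rz(yaw) Ry(pitch) Rx(roll)).
In Python, from plant import * gives the robot as it stands. The module is installed in compiled form; this text tells all that it offers.
- The arm moves only by the shell command python3 -m handwheel 'ROWS' [OPENING]. ROWS is a JSON object of lists of equal length, an entry for each row: "translation": the shift along the world's x, y, z in units of 15 cm (1.0 is 15 cm), a list of three; "twist": the turn about the world's z in units of 90 degrees (1.0 is 90 degrees). In form: {"translation": [[tx, ty, tz], ...], "twist": [twist, ...]}. A call has exactly 8 rows; each row shifts and turns the pose as measured when the row begins; what a row does not reach is not made up. A row lasts 1/8 s, in which the tool goes at most 62.5 mm and 10.7 degrees, less where a joint would pass 70% of its speed; a pose out of reach is approached as far as the arm can. A call with a number of a shift or a turn outside -1 to 1 is refused whole. A call with a gripper value outside its range is refused whole. OPENING is the closure in counts, from 0 (fully open) to 255 (shut), set as the call begins (- or left out, the last holds). The fingers move at their own pace and stop on an object; the grip force is fixed at half the most. Time passes only in rows, so rows that do not move let the fingers close, or fill a call up. It gives the time, the measured TCP pose, the force and the opening at its end, in the units of the state.
- get_obs(): the state, without advancing time (a new reading comes with each control period).
- capture(name): name is "scene" or "top"; returns a dict with "img" (480x640x3 uint8, red, green, blue), "vertical_fov" (degrees; the focal length in pixels is half the picture's height over the tangent of half this angle, whatever the lens; pixels are square), "cx", "cy" (the principal point, pixels), "world_from_camera" (4x4, takes a point from camera to world coordinates). Camera axes: x right, y up, looking along -z (the intrinsics and any distortion apply to the point x, -y, -z); pixel columns grow to the right and rows downward; lengths in mm; the calibration is good to about 2 mm. A picture is of the moment at which its call begins. There is no depth.
- close_job(): hands the job in, once; it reports no verdict.
Trained networks look in the newest picture that a camera, given by its name, has taken for a name from the list of things; names that differ only in an ending like _2 or _b are one class to them, and where a whole thing is asked for, a point or a joint stands for the part that bears it (a point fixed in the world has none). Each returns a list of dicts, best first, with "score" (0 to 1); they miss things now and then, are a little off and sometimes report something else, mostly with a low value. They report only what shows in the picture. A call takes as long as a camera call. They do not tell look-alikes from the thing itself.
- search_frame(camera, label): "position" ([x, y, z] in mm, in the coordinates of the camera as it stood for that picture, good to about 4 mm: the middle of the surface that is visible of it).
- spot_point(camera, label): "position" ([x, y, z] in mm, in the coordinates of the camera as it stood for that picture, good to about 4 mm: a listed point, or the origin of a listed thing).
The state is a dict: "time": time; "joint_positions": joint angles; "dq": joint speeds; "tau": joint torques, N m; "tool_pos": TCP position; "tcp_rot": TCP orientation; "contact_force": force on the tool from outside, world axes, zero at the start; "moment": the same for the moment, N m; "grip_width": finger opening in mm.
Only numpy, scipy, OpenCV 4.12 (cv2) and the standard library are available. Lean on these libraries where they do the work, as an engineer would, in place of code of your own. Each camera call takes 0.05 s, during which the arm holds its last target.

### The job

The bench chiller's coolant tank is to be topped up and may still be under pressure, so take its cap off the safe way: turn it anticlockwise to its first stop without forcing it, letting it rise on its own spring, and leave it there unpressed for two seconds to vent; then press it down, turn it on past the stop until it comes free, and lift it off. Set the cap down gently and upright in the steel drip tray, let go, and leave the coolant jug, the beaker and the funnel where they stand.

Things in the scene. Friction and masses are not known exactly. Their poses are not given: they have to be found in the camera images.
- chiller: Bench chiller, fixed. White coolant tank 200 (x) x 180 (y) x 120 mm high, grey deck; on its -y side a grey cooling unit 240 x 200 x 196 mm high that begins 90 mm from the filler neck. Two brass hose pipes stand 35 mm above the deck, 75 mm to +x and 45 to 75 mm to +y of the neck. Origin on the work surface under the axis of the neck, z up.
- mouth (a point): Centre of the rim of the upright steel filler neck, on the chiller, 145 mm above the work surface, axes as the chiller's. Flange 47 mm across, neck 25 mm above the deck. Cams under the flange guide the cap's ears; they sit at an angle that differs from time to time and cannot be seen. Off its cams, the cap has about 2 mm of play sideways on the neck.
- cap: Loose yellow pressure cap, 58 mm across, 150 to 240 g. Upright grip bar on top: 48 mm long (cap x), 14 thick (cap y), 24 high. Origin at the bar's centre, z up; screwed on, 19.8 mm above the mouth. Turned anticlockwise from above it rises 1.2 mm, unless held down, and meets its first stop after 0.3 to 0.6 rad, found only by feel. It vents only when risen there: origin about 21 mm above the mouth.
- cap_plate (a point): Centre of the upper face of the cap's round top plate, 12 mm below the bar's centre. Turning drags with up to 0.2 N m; at the first stop 0.3 N m is plenty, 0.6 N m is forcing it. Leant on, the stop binds: ease off it before pressing. There the cap's spring pushes up with 8 N, plus 1.2 N per mm of pressing. Pressed 3 mm or more it clears the stop; at 5 mm (14 N) it bottoms hard.
- cap_foot (a point): Centre of the flat lower edge of the cap's skirt, 30 mm below the bar's centre; off the neck the cap stands on it. Two ears inside, under the ends of the bar, hold it to the cams. Kept pressed and turned 0.42 to 0.72 rad on from the first stop (an end stop lies beyond), the ears are free: let up, it rises 3.5 mm above the venting height and lifts straight off.
- tray: Shallow stainless drip tray, fixed, 180 (x) x 150 (y) mm outside, rim 18 mm high, floor and walls 3 mm thick. Origin at the centre of its underside on the work surface, z up. Empty.
- jug: White coolant jug with a blue cap, 90 mm in diameter, 176 mm high, loose bystander. Origin at the centre of its underside.
- beaker: Glass beaker, 72 mm in diameter at the rim, 90 mm high, loose bystander. Origin at the centre of its underside.
- funnel: Orange funnel standing mouth down, 90 mm in diameter, 110 mm high, loose bystander. Origin at the centre of its underside.
Mind the look-alikes: they are no part of the job. Of the things shaped like the cap, the yellow one is meant. Several things have the shape of the tray; the one meant has the colours described above.

How it is judged:
By the outcome, as a careful person would: the job done as asked, in the order asked, and still so for the second after the job is handed in, with the robot touching nothing.
It also fails if it takes over 72 s, if anything falls off the work surface, if the arm or the gripper's body presses on something with over 40 N, if the wrist force passes 120 N, or if a joint passes its speed limit or range.

## Working session

There is one attempt and no reset: what is moved stays moved. The work goes in short steps, Python scripts to look and compute and a shell command to move; the robot and the scene stay as the last step left them, time stands still between calls to the robot, and variables do not carry over. Pictures are saved under pics/ and viewed, and the job is handed in when it is done.

```bash
mkdir -p pics
cat > h.py <<'E'
from plant import *
import numpy as np, cv2
def w(c,p):
    T=np.array(c["world_from_camera"]);return (T@np.r_[p,1])[:3]
E
python3 - <<'E'
from h import *
for n in("scene","top"):
    c=capture(n);cv2.imwrite(f"pics/{n}0.png",cv2.cvtColor(c["img"],cv2.COLOR_RGB2BGR))
    print(n,c["vertical_fov"],c["cx"],c["cy"],[k for k in c],np.round(c["world_from_camera"],3).tolist())
    for l in("mouth","cap","cap_plate","tray","jug","beaker","funnel","chiller"):
        print(l,[(round(d["score"],2),np.round(w(c,d["position"])).tolist()) for d in spot_point(n,l)])
print(get_obs())
E
```

```text
scene 56.002109435009125 321.37751457765324 240.05382097663508 ['img', 'vertical_fov', 'cx', 'cy', 'world_from_camera'] [[0.823, -0.449, 0.347, 882.709], [0.568, 0.646, -0.509, -258.355], [0.005, 0.616, 0.787, 851.262], [0.0, 0.0, 0.0, 1.0]]
mouth [(0.87, [568.0, -20.0, 141.0])]
cap [(0.94, [566.0, -22.0, 165.0]), (0.82, [652.0, 154.0, 28.0]), (0.56, [372.0, 17.0, 29.0])]
cap_plate [(0.74, [369.0, 12.0, 21.0]), (0.7, [646.0, 150.0, 20.0]), (0.66, [571.0, -20.0, 151.0])]
tray [(0.97, [430.0, 514.0, 2.0]), (0.56, [468.0, 228.0, 2.0])]
jug [(0.87, [704.0, 348.0, -2.0])]
beaker [(0.94, [757.0, 247.0, -3.0])]
funnel [(0.89, [765.0, 130.0, -4.0])]
chiller [(0.63, [569.0, -25.0, -1.0])]
top 44.44685504620629 331.66505331490595 248.80420954320635 ['img', 'vertical_fov', 'cx', 'cy', 'world_from_camera'] [[0.001, 0.994, -0.106, 423.686], [-1.0, 0.001, -0.006, 213.785], [-0.006, 0.106, 0.994, 1361.779], [0.0, 0.0, 0.0, 1.0]]
mouth [(0.58, [569.0, -20.0, 149.0])]
cap [(0.85, [378.0, 16.0, 32.0]), (0.79, [568.0, -23.0, 167.0]), (0.64, [649.0, 153.0, 33.0]), (0.34, [568.0, -20.0, 148.0])]
cap_plat
[... 331 characters left out ...]
), (0.64, [468.0, 237.0, -0.0])]
{'time': 0.9, 'joint_positions': array([-1.37000220e+00,  3.41988523e-01,  1.52412414e+00,  3.36561328e-06,
        1.27543366e+00, -1.45986421e-01]), 'dq': array([ 0.00015463,  0.00015107, -0.00075132,  0.00192334, -0.00059134,
       -0.00011133]), 'tau': array([ 8.33825397e-04, -4.31120431e+01, -2.44477898e+01,  7.21135573e-02,
        4.81866533e-02,  1.31380406e-05]), 'tool_pos': array([ 178.46044599, -493.73354722,  248.7380267 ]), 'tcp_rot': array([ 3.14158910e+00, -4.63006471e-05, -1.22401676e+00]), 'contact_force': array([-0.01309083,  0.02521805,  0.19569205]), 'moment': array([-0.04859402, -0.01014901, -0.06573623]), 'grip_width': 91.7756122270997}
```

View pics/scene0.png

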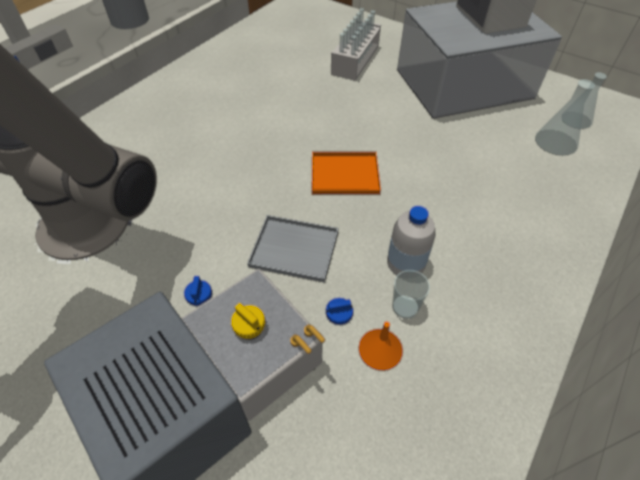

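View pics/top0.png

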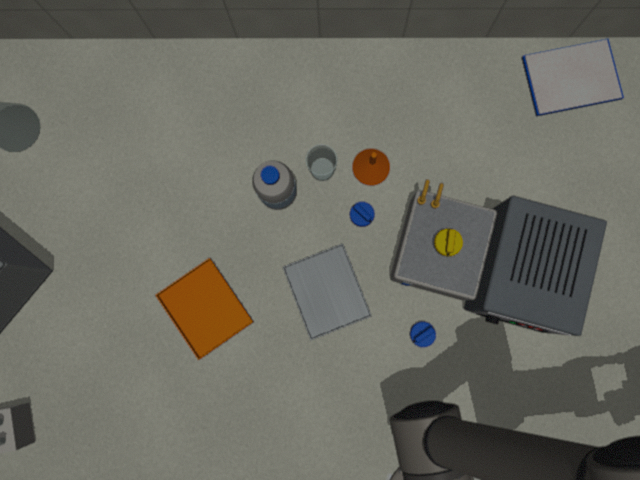

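Run:
```python
from h import *
for n,(x,y) in (("scene",(248,320)),("top",(448,242))):
    im=cv2.imread(f"pics/{n}0.png")[y-40:y+40,x-45:x+45]
    cv2.imwrite(f"pics/{n}z.png",cv2.resize(im,None,fx=7,fy=7,interpolation=cv2.INTER_CUBIC))
```

```text
(no output)
```

View pics/topz.png

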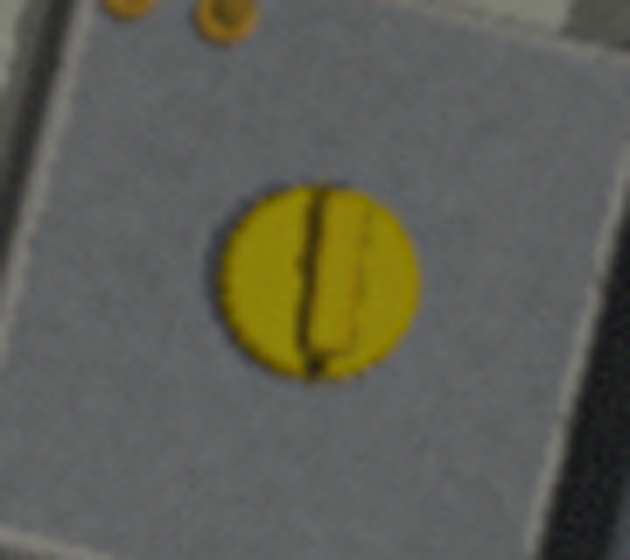

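View pics/scenez.png

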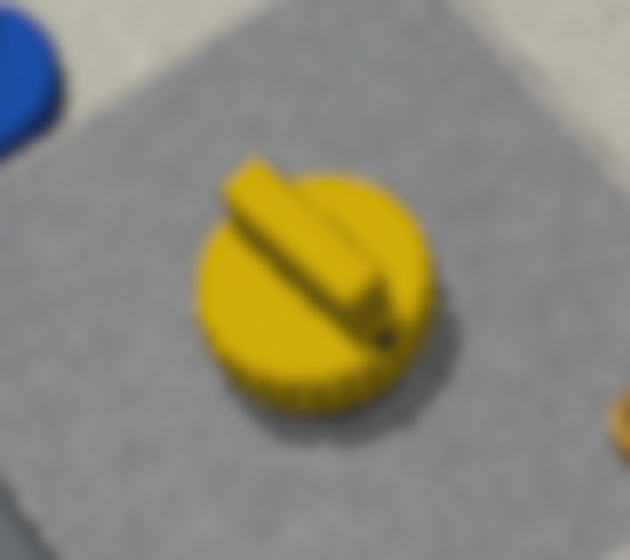

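```bash
cat >> h.py <<'E'
def ray(c,u,v,z):
    f=240/np.tan(np.radians(c["vertical_fov"]/2));T=np.array(c["world_from_camera"])
    d=T[:3,:3]@np.array([(u-c["cx"])/f,-(v-c["cy"])/f,-1]);o=T[:3,3]
    return (o+d*(z-o[2])/d[2])
E
python3 - <<'E'
from h import *
zt=145+19.8+12
c=capture("top");P=[ray(c,403+a/7,202+b/7,zt)[:2] for a,b in((328,190),(368,195),(352,352),(312,350))]
print(np.round(P,1).tolist(),np.mean(P,0)); v=(P[0]+P[1]-P[2]-P[3]);print(np.arctan2(v[1],v[0]))
p=ray(c,403+320/7,202+282/7,153);print("plate",p)
c=capture("scene");P=[ray(c,203+a/7,280+b/7,zt)[:2] for a,b in((255,158),(228,190),(345,300),(378,268))]
print(np.round(P,1).tolist(),np.mean(P,0)); v=(P[2]+P[3]-P[0]-P[1]);print(np.arctan2(v[1],v[0]))
p=ray(c,203+317/7,280+280/7,153);print("plate",p)
# tray corners
c=capture("top")
P=[ray(c,a,b,18)[:2] for a,b in((284,267),(342,244),(371,316),(311,338))]
print(np.round(P,1).tolist(),np.mean(P,0))
# chiller deck edges
P=[ray(c,403+a/7,202+b/7,120)[:2] for a,b in((75,30),(0,340),(625,180),(540,545))];print(np.round(P,1).tolist())
E
```

```text
[[590.8, -18.8], [589.3, -30.4], [543.5, -24.8], [544.1, -13.2]] [566.90694337 -21.80444408]
-0.11996488136061138
plate [566.68045111 -20.56346179 153.        ]
[[547.3, -13.8], [547.8, -24.3], [590.3, -30.9], [591.3, -19.9]] [569.17101341 -22.23487249]
-0.14662145157646184
plate [570.75185926 -22.61902505 153.        ]
[[525.4, 331.8], [578.6, 198.7], [413.9, 133.0], [364.3, 269.1]] [470.53490825 233.15201296]
[[648.1, 46.3], [552.8, 70.4], [601.9, -120.3], [490.8, -91.6]]
```

```bash
python3 -m handwheel '{"translation":[[0.1,0.12,0.1],[0.2,0.24,0.1],[0.2,0.24,0],[0.2,0.24,0],[0.2,0.24,0],[0.2,0.24,0],[0.2,0.24,0],[0.2,0.24,0]],"twist":[-0.04,-0.04,-0.04,-0.04,-0.04,-0.04,-0.04,-0.04]}' 0
```

```text
time: 2.05
tool_pos: [407.5, -217.6, 279.9]
tcp_rot: [-3.139, -0.002, -1.75]
contact_force: [-0.0, -0.3, 0.5]
grip_width: 91.7
```

```bash
python3 -m handwheel '{"translation":[[0.2,0.24,0],[0.2,0.24,0],[0.2,0.24,0],[0.2,0.24,0],[0.15,0.18,0],[0.1,0.13,0],[0,0,0],[0,0,0]],"twist":[0.02,0,0,0,0,0,0,0]}' 0
python3 - <<'E'
from h import *
c=capture("top");cv2.imwrite("pics/t1.png",cv2.cvtColor(c["img"],cv2.COLOR_RGB2BGR))
c=capture("scene");cv2.imwrite("pics/s1.png",cv2.cvtColor(c["img"],cv2.COLOR_RGB2BGR))
for l in("cap","cap_plate"):
  print(l,[(round(d["score"],2),np.round(w(c,d["position"])).tolist()) for d in spot_point("scene",l)])
o=get_obs();print(o["tool_pos"],o["tcp_rot"],o["contact_force"],o["moment"],o["joint_positions"])
E
```

```text
time: 3.05
tool_pos: [570.6, -17.5, 279.7]
tcp_rot: [-3.138, -0.003, -1.713]
contact_force: [0.3, 0.1, 0.6]
grip_width: 91.5
cap [(0.8, [568.0, -21.0, 164.0]), (0.57, [650.0, 156.0, 31.0])]
cap_plate [(0.93, [646.0, 156.0, 19.0]), (0.35, [759.0, 245.0, -3.0])]
[570.60268945 -17.91368271 280.03781436] [-3.13726078e+00 -2.69266927e-03 -1.71461557e+00] [0.21169254 0.61625023 0.3840712 ] [0.03890793 0.05726741 0.00739437] [-0.16425188  0.40394004  1.34285338 -0.00264652  1.39041385  1.55082695]
```

View pics/s1.png

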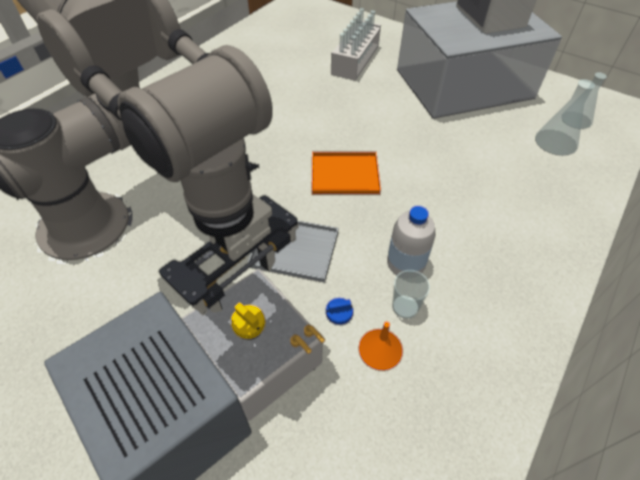

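```bash
python3 -m handwheel '{"translation":[[-0.017,-0.029,-0.1],[0,0,-0.12],[0,0,-0.12],[0,0,-0.1],[0,0,-0.05],[0,0,0],[0,0,0],[0,0,0]],"twist":[0,0,0,0,0,0,0,0]}' 140
python3 - <<'E'
from h import *
for n,(x,y) in (("scene",(248,310)),("top",(448,242))):
    c=capture(n);im=cv2.cvtColor(c["img"],cv2.COLOR_RGB2BGR)[y-60:y+60,x-70:x+70]
    cv2.imwrite(f"pics/{n}2.png",cv2.resize(im,None,fx=5,fy=5,interpolation=cv2.INTER_CUBIC))
o=get_obs();print(o["tool_pos"],o["tcp_rot"],o["contact_force"],o["moment"],o["grip_width"])
E
```

```text
time: 4.25
tool_pos: [567.8, -25.7, 207.1]
tcp_rot: [-3.132, -0.003, -1.719]
contact_force: [0.4, -0.1, 0.4]
grip_width: 41.4
[567.81677162 -25.72585432 207.09112745] [-3.13191167 -0.00323247 -1.71931466] [0.66843613 0.02074664 0.05745041] [-0.00815323 -0.01098606 -0.06442402] 41.19601410808486
```

View pics/scene2.png

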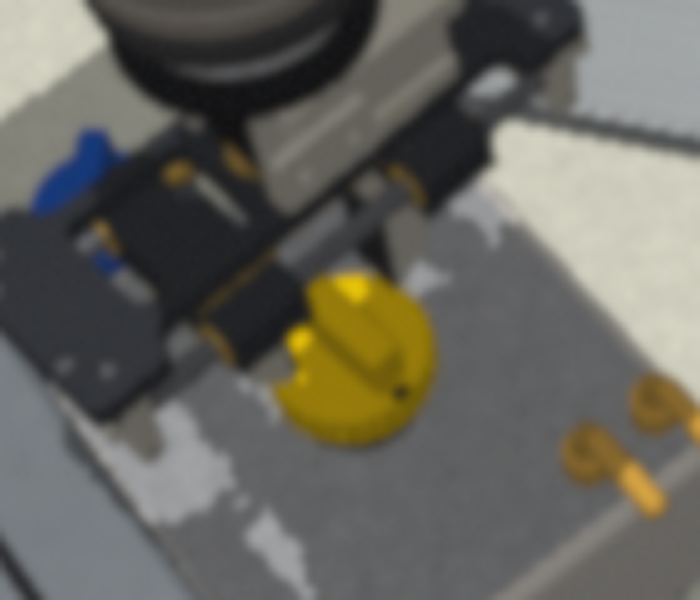

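```bash
python3 -m handwheel '{"translation":[[0,0.03,-0.08],[0,0,-0.08],[0,0,-0.03],[0,0,0],[0,0,0],[0,0,0],[0,0,0],[0,0,0]],"twist":[0.01,0,0,0,0,0,0,0]}' 140
python3 - <<'E'
from h import *
o=get_obs();print(o["tool_pos"],o["tcp_rot"],o["contact_force"],o["moment"],o["grip_width"])
E
```

```text
time: 5.35
tool_pos: [567.9, -20.8, 176.8]
tcp_rot: [-3.132, -0.003, -1.702]
contact_force: [0.2, 0.3, -0.1]
grip_width: 41.2
[567.89122687 -20.81651702 176.76809777] [-3.13151843 -0.00323878 -1.70228427] [ 0.18258216  0.29680032 -0.14096057] [ 0.04798518 -0.01398869 -0.00600991] 41.23297802445664
```

Now close on the bar.

```bash
python3 -m handwheel '{"translation":[[0,0,0],[0,0,0],[0,0,0],[0,0,0],[0,0,0],[0,0,0],[0,0,0],[0,0,0]],"twist":[0,0,0,0,0,0,0,0]}' 255
python3 - <<'E'
from h import *
o=get_obs();print(o["tool_pos"],o["tcp_rot"],o["contact_force"],o["moment"],o["grip_width"])
E
```

```text
time: 6.35
tool_pos: [568.0, -20.6, 177.0]
tcp_rot: [-3.131, -0.003, -1.702]
contact_force: [-0.6, 0.4, 0.9]
grip_width: 13.9
[567.95067609 -20.63044788 176.97680018] [-3.13121983e+00 -2.99925263e-03 -1.70220945e+00] [-0.63447836  0.39443823  0.89935795] [ 0.0757097  -0.00966981  0.00222048] 13.915665221683463
```

```bash
cat > o.py <<'E'
from h import *
o=get_obs();print(round(o["time"],2),o["tool_pos"].round(2),o["tcp_rot"].round(4),o["contact_force"].round(2),"M",o["moment"].round(3),round(o["grip_width"],2),"tau6",o["tau"][5].round(3),"q6",o["joint_positions"][5].round(3))
E
python3 -m handwheel '{"translation":[[0,0,0.001],[0,0,0.001],[0,0,0.001],[0,0,0],[0,0,0.001],[0,0,0],[0,0,0],[0,0,0]],"twist":[0.02,0.02,0.02,0.02,0.02,0.01,0,0]}';python3 o.py
```

```text
time: 7.35
tool_pos: [567.9, -20.8, 177.7]
tcp_rot: [-3.131, -0.003, -1.517]
contact_force: [-0.6, 0.5, 1.1]
grip_width: 13.6
7.35 [567.92 -20.84 177.71] [-3.1313 -0.0033 -1.517 ] [-0.65  0.48  1.08] M [0.031 0.006 0.042] 13.64 tau6 0.04 q6 1.346
```

```bash
python3 -m handwheel '{"translation":[[0,0,0.001],[0,0,0],[0,0,0.001],[0,0,0],[0,0,0],[0,0,0],[0,0,0],[0,0,0]],"twist":[0.02,0.01,0.01,0.004,0.003,0.003,0.003,0.003]}';python3 o.py
```

```text
time: 8.35
tool_pos: [567.9, -20.9, 178.0]
tcp_rot: [-3.131, -0.003, -1.423]
contact_force: [-0.4, 0.2, -0.0]
grip_width: 13.3
8.35 [567.94 -20.94 178.  ] [-3.1313 -0.0034 -1.4234] [-0.41  0.23 -0.04] M [-0.006  0.059 -0.108] 13.34 tau6 -0.051 q6 1.252
```

```bash
python3 -m handwheel '{"translation":[[0,0,0],[0,0,0],[0,0,0],[0,0,0],[0,0,0],[0,0,0],[0,0,0],[0,0,0]],"twist":[0.003,0.003,0.003,0.003,0.003,0.003,0.003,0.003]}';python3 o.py
```

```text
time: 9.35
tool_pos: [567.9, -20.9, 178.1]
tcp_rot: [-3.131, -0.003, -1.383]
contact_force: [-0.2, 0.2, 0.1]
grip_width: 13.9
9.35 [567.93 -20.94 178.05] [-3.1312 -0.0034 -1.3831] [-0.23  0.19  0.14] M [-0.061  0.035 -0.151] 13.87 tau6 -0.073 q6 1.211
```

```bash
python3 -m handwheel '{"translation":[[0,0,0],[0,0,0],[0,0,0],[0,0,0],[0,0,0],[0,0,0],[0,0,0],[0,0,0]],"twist":[0.003,0.003,0.003,0.003,0.003,0.003,0.003,0.003]}';python3 o.py
```

```text
time: 10.35
tool_pos: [567.9, -20.9, 178.0]
tcp_rot: [-3.131, -0.003, -1.343]
contact_force: [-0.1, -0.1, 1.1]
grip_width: 14.0
10.35 [567.93 -20.91 178.05] [-3.1312 -0.0033 -1.3428] [-0.08 -0.13  1.08] M [ 0.004  0.123 -0.173] 13.96 tau6 -0.08 q6 1.17
```

```bash
python3 -m handwheel '{"translation":[[0,0,0.001],[0,0,0],[0,0,0],[0,0,0],[0,0,0],[0,0,0],[0,0,0],[0,0,0]],"twist":[0.003,0.003,0.003,0.003,0.003,0.003,0.003,0.003]}';python3 o.py
```

```text
time: 11.35
tool_pos: [567.9, -20.9, 178.1]
tcp_rot: [-3.131, -0.003, -1.303]
contact_force: [0.3, 0.2, 0.9]
grip_width: 13.7
11.35 [567.94 -20.92 178.06] [-3.1313 -0.0032 -1.3026] [0.34 0.25 0.89] M [ 0.058  0.008 -0.172] 13.66 tau6 -0.101 q6 1.129
```

```bash
python3 -m handwheel '{"translation":[[0,0,0.001],[0,0,0],[0,0,0],[0,0,0],[0,0,0],[0,0,0],[0,0,0],[0,0,0]],"twist":[0.003,0.003,0.003,0.003,0.003,0.003,0.003,0.003]}';python3 o.py
```

```text
time: 12.35
tool_pos: [567.8, -20.7, 178.0]
tcp_rot: [-3.131, -0.003, -1.263]
contact_force: [-0.5, 0.2, -0.9]
grip_width: 13.5
12.35 [567.83 -20.71 178.05] [-3.1314e+00 -2.6000e-03 -1.2626e+00] [-0.47  0.18 -0.91] M [ 0.152  0.072 -0.226] 13.49 tau6 -0.204 q6 1.089
```

```bash
python3 -m handwheel '{"translation":[[0,0,0],[0,0,0],[0,0,0],[0,0,0],[0,0,0],[0,0,0],[0,0,0],[0,0,0]],"twist":[0.002,0.002,0.002,0,0,0,0,0]}';python3 o.py
```

```text
time: 13.35
tool_pos: [567.8, -20.6, 178.1]
tcp_rot: [-3.131, -0.002, -1.253]
contact_force: [0.5, -0.1, 0.2]
grip_width: 14.0
13.35 [567.81 -20.63 178.06] [-3.1314e+00 -2.3000e-03 -1.2528e+00] [ 0.52 -0.09  0.19] M [ 0.016  0.004 -0.285] 13.99 tau6 -0.3 q6 1.079
```

```bash
python3 -m handwheel '{"translation":[[0,0,0],[0,0,0],[0,0,0],[0,0,0],[0,0,0],[0,0,0],[0,0,0],[0,0,0]],"twist":[0,0,0,0,0,0,0,0]}' 165;python3 o.py
python3 - <<'E'
from h import *
for n,(x,y) in (("scene",(248,310)),):
    c=capture(n);im=cv2.cvtColor(c["img"],cv2.COLOR_RGB2BGR)[y-60:y+60,x-70:x+70]
    cv2.imwrite(f"pics/{n}3.png",cv2.resize(im,None,fx=5,fy=5,interpolation=cv2.INTER_CUBIC))
E
```

```text
time: 14.35
tool_pos: [567.9, -20.9, 178.2]
tcp_rot: [-3.131, -0.003, -1.251]
contact_force: [-1.0, -0.4, 1.3]
grip_width: 32.7
14.35 [567.9  -20.89 178.16] [-3.1315 -0.0033 -1.2513] [-0.98 -0.36  1.34] M [-0.004 -0.046 -0.012] 32.73 tau6 0.001 q6 1.078
```

View pics/scene3.png

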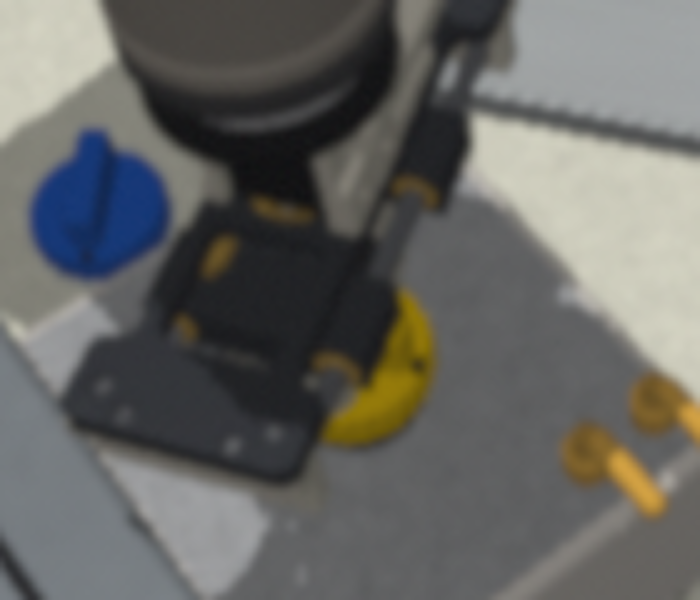

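```bash
for i in 1 2; do :; done; python3 -m handwheel '{"translation":[[0,0,0],[0,0,0],[0,0,0],[0,0,0],[0,0,0],[0,0,0],[0,0,0],[0,0,0]],"twist":[0,0,0,0,0,0,0,0]}'; python3 -m handwheel '{"translation":[[0,0,0],[0,0,0],[0,0,0],[0,0,0],[0,0,0],[0,0,0],[0,0,0],[0,0,0]],"twist":[0,0,0,0,0,0,0,0]}';python3 -m handwheel '{"translation":[[0,0,0],[0,0,0],[0,0,0],[0,0,0],[0,0,0],[0,0,0],[0,0,0],[0,0,0]],"twist":[0,0,0,0,0,0,0,0]}'; python3 -m handwheel '{"translation":[[0,0,0],[0,0,0],[0,0,0],[0,0,0],[0,0,0],[0,0,0],[0,0,0],[0,0,0]],"twist":[0,0,0,0,0,0,0,0]}' 255;python3 o.py
```

```text
time: 15.4
tool_pos: [567.9, -20.9, 178.2]
tcp_rot: [-3.131, -0.003, -1.251]
contact_force: [0.2, 0.3, 0.9]
grip_width: 32.4
time: 16.4
tool_pos: [567.9, -20.9, 178.2]
tcp_rot: [-3.131, -0.003, -1.251]
contact_force: [-0.3, -0.1, -0.5]
grip_width: 32.1
time: 17.4
tool_pos: [567.9, -20.9, 178.2]
tcp_rot: [-3.132, -0.003, -1.251]
contact_force: [0.9, -0.5, -1.1]
grip_width: 32.5
time: 18.4
tool_pos: [567.8, -20.6, 178.2]
tcp_rot: [-3.131, -0.003, -1.252]
contact_force: [-0.6, 1.1, 0.2]
grip_width: 13.7
18.4 [567.81 -20.64 178.19] [-3.1313e+00 -2.5000e-03 -1.2524e+00] [-0.59  1.09  0.23] M [ 0.118  0.045 -0.213] 13.69 tau6 -0.231 q6 1.079
```

```bash
python3 -m handwheel '{"translation":[[0,0,0],[0,0,0],[0,0,0],[0,0,0],[0,0,0],[0,0,0],[0,0,0],[0,0,0]],"twist":[0.003,0,0,0,0,0,0,0]}';python3 o.py
```

```text
time: 19.4
tool_pos: [567.8, -20.6, 178.2]
tcp_rot: [-3.131, -0.002, -1.248]
contact_force: [-0.3, 0.1, 1.4]
grip_width: 13.7
19.4 [567.8  -20.62 178.17] [-3.1313e+00 -2.4000e-03 -1.2477e+00] [-0.27  0.11  1.43] M [ 0.088  0.026 -0.279] 13.72 tau6 -0.289 q6 1.074
```

```bash
python3 -m handwheel '{"translation":[[0,0,0],[0,0,0],[0,0,-0.006],[0,0,-0.006],[0,0,-0.006],[0,0,-0.006],[0,0,0],[0,0,0]],"twist":[-0.01,-0.008,0,0,0,0,0,0]}';python3 o.py
```

```text
time: 20.4
tool_pos: [567.8, -20.6, 178.2]
tcp_rot: [-3.129, -0.005, -1.276]
contact_force: [0.0, 0.4, 0.2]
grip_width: 14.0
20.4 [567.76 -20.56 178.19] [-3.1293 -0.0045 -1.2762] [0.01 0.37 0.24] M [ 0.131  0.128 -0.012] 13.96 tau6 -0.018 q6 1.104
```

```bash
python3 -m handwheel '{"translation":[[0,0,-0.012],[0,0,-0.012],[0,0,-0.012],[0,0,-0.012],[0,0,-0.012],[0,0,-0.012],[0,0,-0.012],[0,0,-0.012]],"twist":[0,0,0,0,0,0,0,0]}';python3 o.py
```

```text
time: 21.4
tool_pos: [567.8, -20.6, 173.1]
tcp_rot: [-3.124, -0.008, -1.275]
contact_force: [-5.8, 0.9, 15.1]
grip_width: 13.6
21.4 [567.78 -20.55 173.1 ] [-3.124  -0.0083 -1.2751] [-5.8   0.93 15.15] M [0.283 1.025 0.037] 13.58 tau6 -0.005 q6 1.103
```

```bash
python3 -m handwheel '{"translation":[[0,0,-0.011],[0,0,-0.011],[0,0,-0.011],[0,0,-0.011],[0,0,-0.011],[0,0,-0.011],[0,0,-0.011],[0,0,-0.011]],"twist":[0.01,0.015,0.02,0.025,0.025,0.025,0.025,0.025]}';python3 o.py
```

```text
time: 22.4
tool_pos: [569.2, -20.4, 173.4]
tcp_rot: [-3.114, -0.016, -0.999]
contact_force: [-4.1, 1.6, 12.4]
grip_width: 13.8
22.4 [569.17 -20.39 173.39] [-3.1136 -0.0156 -0.9995] [-4.15  1.63 12.37] M [ 0.25   0.897 -0.011] 13.78 tau6 0.375 q6 0.821
```

```bash
python3 -m handwheel '{"translation":[[-0.004,0,-0.012],[-0.003,0,-0.012],[0,0,-0.012],[0,0,-0.012],[0,0,-0.012],[0,0,-0.012],[0,0,-0.012],[0,0,-0.012]],"twist":[0.03,0.03,0.03,0.03,0.03,0.02,0.015,0.005]}';python3 o.py
```

```text
time: 23.4
tool_pos: [568.5, -18.6, 173.5]
tcp_rot: [-3.105, -0.022, -0.691]
contact_force: [-6.3, 2.4, 14.5]
grip_width: 13.7
23.4 [568.5  -18.6  173.52] [-3.105  -0.0223 -0.6915] [-6.31  2.39 14.52] M [ 0.094  1.187 -0.226] 13.75 tau6 -0.175 q6 0.502
```

```bash
python3 -m handwheel '{"translation":[[0,0,0],[0,0,0.005],[0,0,0.01],[0,0,0.01],[0,0,0.01],[0,0,0.01],[0,0,0.01],[0,0,0]],"twist":[0,0,0,0,0,0,0,0]}';python3 o.py
```

```text
time: 24.4
tool_pos: [567.8, -19.0, 183.2]
tcp_rot: [-3.106, -0.022, -0.691]
contact_force: [0.2, 0.9, -1.4]
grip_width: 13.8
24.4 [567.84 -18.99 183.15] [-3.1062 -0.0223 -0.6914] [ 0.22  0.85 -1.44] M [-0.058 -0.005  0.012] 13.76 tau6 0.004 q6 0.503
```

```bash
python3 -m handwheel '{"translation":[[0,0,0.02],[0,0,0.04],[0,0,0.06],[0,0,0.1],[0,0,0.12],[0,0,0.12],[0,0,0.12],[0,0,0.05]],"twist":[0,0,0,0,0,0,0,0]}';python3 o.py
python3 - <<'E'
from h import *
for n in ("scene","top"):
    c=capture(n);cv2.imwrite(f"pics/{n}4.png",cv2.cvtColor(c["img"],cv2.COLOR_RGB2BGR))
E
```

```text
time: 25.4
tool_pos: [568.0, -19.0, 285.6]
tcp_rot: [-3.105, -0.025, -0.691]
contact_force: [-0.6, -0.2, -1.2]
grip_width: 13.8
25.4 [568.01 -19.04 285.57] [-3.1046 -0.0253 -0.6914] [-0.57 -0.17 -1.24] M [-0.021  0.011  0.007] 13.76 tau6 0.002 q6 0.508
```

View pics/scene4.png

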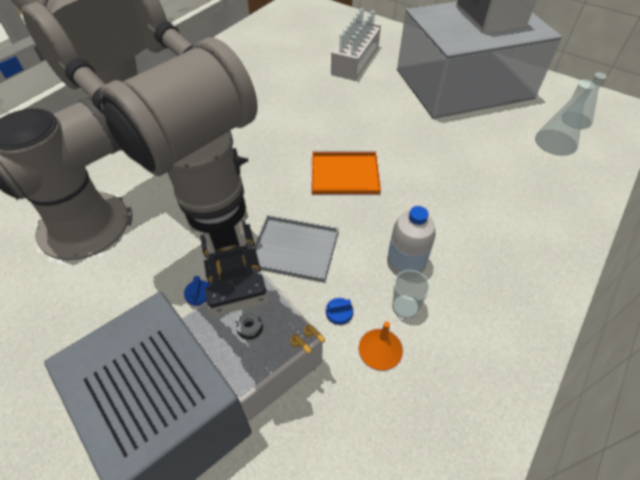

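```bash
python3 -m handwheel '{"translation":[[-0.04,0.1,0],[-0.09,0.24,0],[-0.11,0.28,0],[-0.11,0.28,0],[-0.11,0.28,0],[-0.1,0.26,0],[-0.06,0.16,0],[-0.03,0.07,0]],"twist":[0,0,0,0,0,0,0,0]}';python3 o.py
```

```text
time: 26.5
tool_pos: [459.5, 242.9, 278.6]
tcp_rot: [-3.112, -0.014, -0.691]
contact_force: [0.5, -0.6, -1.7]
grip_width: 13.9
26.5 [459.53 242.91 278.6 ] [-3.1123 -0.0143 -0.6911] [ 0.53 -0.55 -1.68] M [-0.092 -0.007  0.016] 13.87 tau6 -0.102 q6 1.027
```

```bash
python3 -m handwheel '{"translation":[[0.04,-0.04,-0.06],[0.03,-0.03,-0.16],[0,0,-0.2],[0,0,-0.22],[0,0,-0.2],[0,0,-0.16],[0,0,-0.08],[0,0,-0.03]],"twist":[0,0,0,0,0,0,0,0]}';python3 o.py
python3 - <<'E'
from h import *
for n in ("scene","top"):
    c=capture(n);cv2.imwrite(f"pics/{n}5.png",cv2.cvtColor(c["img"],cv2.COLOR_RGB2BGR))
E
```

```text
time: 27.5
tool_pos: [471.9, 224.2, 103.0]
tcp_rot: [-3.117, -0.015, -0.697]
contact_force: [0.4, -0.7, -1.3]
grip_width: 13.7
27.5 [471.91 224.18 103.03] [-3.1167 -0.0151 -0.6974] [ 0.36 -0.71 -1.27] M [-0.017 -0.107  0.002] 13.75 tau6 0.003 q6 0.993
```

View pics/scene5.png

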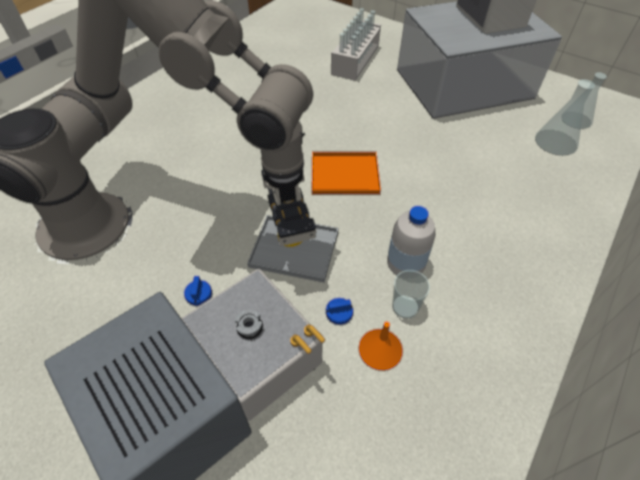

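```bash
python3 -m handwheel '{"translation":[[0,0.02,-0.06],[0,0.02,-0.08],[0,0.01,-0.08],[0,0,-0.06],[0,0,-0.03],[0,0,-0.01],[0,0,-0.005],[0,0,0]],"twist":[0,0,0,0,0,0,0,0]}';python3 o.py
```

```text
time: 28.6
tool_pos: [473.1, 233.2, 53.2]
tcp_rot: [-3.113, -0.018, -0.696]
contact_force: [0.1, -0.9, -1.7]
grip_width: 13.6
28.6 [473.1  233.18  53.2 ] [-3.1129 -0.0176 -0.6964] [ 0.08 -0.88 -1.73] M [-0.016 -0.058 -0.02 ] 13.56 tau6 0.003 q6 1.008
```

Expect contact at about 45–46; creep down.

```bash
python3 -m handwheel '{"translation":[[0,0,-0.006],[0,0,-0.006],[0,0,-0.006],[0,0,-0.006],[0,0,-0.006],[0,0,-0.006],[0,0,-0.006],[0,0,-0.006]],"twist":[0,0,0,0,0,0,0,0]}';python3 o.py
```

```text
time: 29.6
tool_pos: [473.5, 233.3, 46.1]
tcp_rot: [-3.112, -0.018, -0.697]
contact_force: [-0.6, 0.6, -2.2]
grip_width: 13.8
29.6 [473.5  233.25  46.12] [-3.1118 -0.0183 -0.6966] [-0.63  0.62 -2.19] M [-0.028 -0.011 -0.004] 13.82 tau6 0.003 q6 1.008
```

```bash
python3 -m handwheel '{"translation":[[0,0,-0.004],[0,0,-0.004],[0,0,-0.004],[0,0,-0.004],[0,0,-0.004],[0,0,-0.004],[0,0,-0.004],[0,0,-0.004]],"twist":[0,0,0,0,0,0,0,0]}';python3 o.py
```

```text
time: 30.6
tool_pos: [473.6, 233.3, 45.6]
tcp_rot: [-3.11, -0.019, -0.696]
contact_force: [-2.0, -1.0, 5.3]
grip_width: 13.8
30.6 [473.58 233.34  45.59] [-3.1103 -0.0194 -0.6961] [-1.99 -0.99  5.31] M [-0.199  0.506  0.003] 13.79 tau6 0.01 q6 1.008
```

```bash
python3 -m handwheel '{"translation":[[0,0,0],[0,0,0],[0,0,0],[0,0,0],[0,0,0],[0,0,0],[0,0,0],[0,0,0]],"twist":[0,0,0,0,0,0,0,0]}';python3 o.py; python3 -m handwheel '{"translation":[[0,0,0],[0,0,0],[0,0,0],[0,0,0],[0,0,0],[0,0,0],[0,0,0],[0,0,0]],"twist":[0,0,0,0,0,0,0,0]}' 190;python3 o.py
```

```text
time: 31.6
tool_pos: [473.5, 233.3, 45.7]
tcp_rot: [-3.11, -0.019, -0.696]
contact_force: [-0.7, -1.1, 2.0]
grip_width: 13.8
31.6 [473.5  233.28  45.73] [-3.1104 -0.0194 -0.6961] [-0.69 -1.13  1.99] M [-0.042  0.229  0.025] 13.83 tau6 0.006 q6 1.008
time: 32.6
tool_pos: [474.1, 233.5, 45.8]
tcp_rot: [-3.109, -0.02, -0.696]
contact_force: [1.0, -0.1, -0.1]
grip_width: 23.3
32.6 [474.1  233.48  45.76] [-3.1092 -0.0202 -0.6961] [ 1.   -0.1  -0.07] M [-0.018  0.019  0.063] 23.31 tau6 0.003 q6 1.008
```

```bash
python3 -m handwheel '{"translation":[[0,0,0],[0,0,0],[0,0,0.02],[0,0,0.06],[0,0,0.12],[0,0,0.2],[0,0,0.25],[0,0,0.25]],"twist":[0,0,0,0,0,0,0,0]}' 140;python3 o.py;  python3 -m handwheel '{"translation":[[0,0,0.2],[-0.1,-0.2,0.2],[-0.1,-0.3,0.1],[0,-0.3,0.05],[0,-0.2,0],[0,-0.1,0],[0,0,0],[0,0,0]],"twist":[0,0,0,0,0,0,0,0]}';python3 o.py
python3 - <<'E'
from h import *
for n,(x,y) in (("scene",(292,248)),("top",(327,291))):
    c=capture(n);I=cv2.cvtColor(c["img"],cv2.COLOR_RGB2BGR);cv2.imwrite(f"pics/{n}6.png",I)
    im=I[y-50:y+50,x-65:x+65]
    cv2.imwrite(f"pics/{n}6z.png",cv2.resize(im,None,fx=5,fy=5,interpolation=cv2.INTER_CUBIC))
    for l in("cap","cap_plate","jug","beaker","funnel"):
        print(l,[(round(d["score"],2),np.round(w(c,d["position"])).tolist()) for d in spot_point(n,l)])
E
```

```text
time: 33.6
tool_pos: [472.2, 232.8, 184.5]
tcp_rot: [-3.113, -0.017, -0.696]
contact_force: [0.2, 0.0, 0.2]
grip_width: 41.6
33.6 [472.24 232.83 184.51] [-3.1134 -0.0175 -0.6962] [0.19 0.01 0.16] M [-0.014 -0.072 -0.006] 41.64 tau6 -0.0 q6 1.008
time: 34.6
tool_pos: [441.2, 64.2, 279.1]
tcp_rot: [-3.102, -0.028, -0.695]
contact_force: [-0.2, 0.6, 0.3]
grip_width: 41.4
34.6 [441.22  64.16 279.07] [-3.1021 -0.0282 -0.6952] [-0.21  0.6   0.26] M [-0.071 -0.017 -0.006] 41.41 tau6 -0.014 q6 0.653
cap [(0.94, [473.0, 229.0, 32.0]), (0.82, [370.0, 16.0, 30.0]), (0.77, [651.0, 156.0, 31.0])]
cap_plate [(0.7, [647.0, 154.0, 23.0]), (0.66, [477.0, 231.0, 22.0])]
jug [(0.58, [704.0, 347.0, 1.0])]
beaker [(0.83, [757.0, 245.0, -4.0])]
funnel [(0.64, [759.0, 128.0, 1.0])]
cap [(0.75, [474.0, 230.0, 35.0]), (0.64, [649.0, 152.0, 31.0]), (0.43, [379.0, 14.0, 29.0])]
cap_plate [(0.75, [649.0, 154.0, 19.0]), (0.46, [372.0, 19.0, 19.0])]
jug [(0.66, [705.0, 350.0, 0.0])]
beaker [(0.82, [757.0, 248.0, 3.0])]
funnel [(0.7, [703.0, 346.0, -0.0]), (0.41, [476.0, 232.0, 24.0]), (0.28, [475.0, 232.0, 35.0])]
```

View pics/scene6.png

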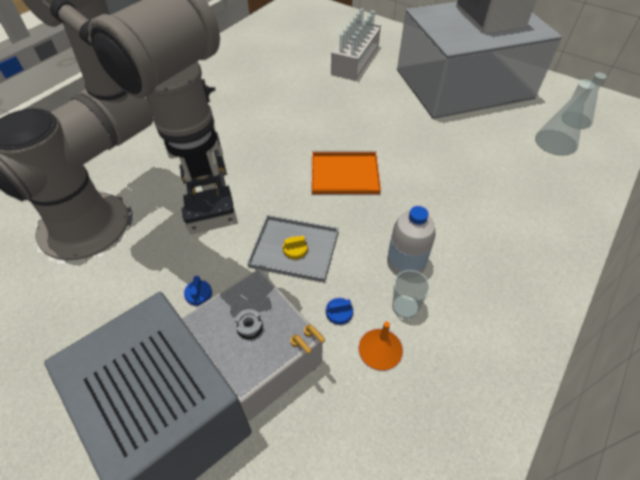

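View pics/scene6z.png

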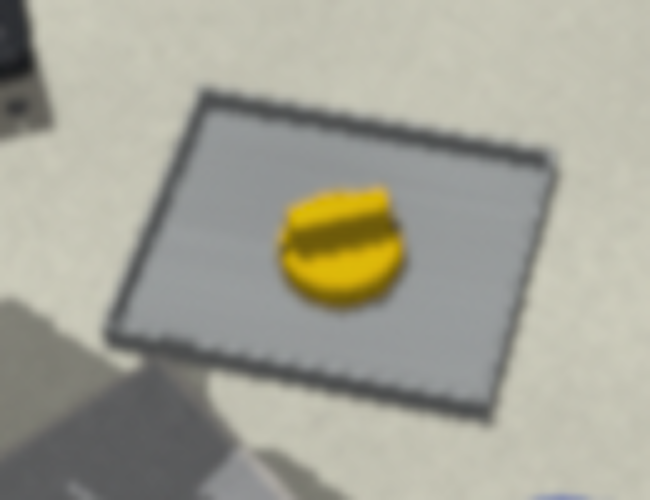

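The picture shows the cap upright in the steel tray, around (295,247). The neck is bare, the jug, beaker and funnel haven't moved, and the gripper is well clear, so I'm handing in.

```bash
python3 -c "
from plant import *
print(close_job())"; python3 o.py
```

```text
the job is handed in; nothing more can be done
None
the job is handed in; nothing more can be done
```

The yellow cap is off the tank and standing upright in the steel drip tray. I handed the job in at about 35 s, and no verdict was reported.

- **First stop:** I turned the cap anticlockwise about 0.44 rad while following its 1.2 mm rise. The twisting moment read at most 0.29 N m there, against 0.6 N m for forcing. It stayed at that value with the arm still, which is above the 0.2 N m of drag, so I took it to be the stop.
- **Venting:** I opened the jaws and left the cap untouched for over 3 s. A second light nudge (0.28 N m) met the stop at the same angle.
- **Coming free:** I eased off, pressed down about 5 mm and turned about 0.57 rad past the stop. At the start of the press it briefly reached the bottom of its travel at about 15 N. It then rose freely and lifted straight off, with only its own weight on the wrist.
- **Setting down:** The cap met the tray floor with about 5 N, which I let fall to 2 N before opening the jaws.

**Last checks:** The final scene picture and both cameras put the cap upright near the tray's centre. The neck is bare and the gripper was well clear and touching nothing. The jug and beaker are within 3 mm of where they started. The scene camera put the funnel 6 mm from its first reading. The top camera's funnel detections fell on other objects, so its position rests on the scene camera, whose picture shows it in its original place.

**What did not go to plan:**
- My first press, in small steps, did not move the cap, so I repeated it with larger ones.
- The tool drifted to about 2° of tilt while pressing, so the cap was probably tipped by up to about 2 mm across its width when I let go. It settled flat.

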